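Clean sample on the counting scale, then hold its recessed setting key

ROBOT

A 6-joint arm with a two-finger parallel gripper is mounted at the origin on the work surface. World frame = base frame: x ahead of the robot, y to its left, z up, the work surface at z = 0. Lengths are in m, angles in rad, forces in N, time in s.
With the tool pointing down it reaches from about 0.3 to 1 m from the base axis. Payload 5.1 kg.
Tool frame: the origin (TCP) lies on the centre line of the jaws, within the pads' length; the fingertips stand 8 mm ahead of it and the grasp point (between the pads) lies 11 mm behind it; z points along the fingers, y is the line along which they close (so a half turn about z gives the same grasp; the last joint's range is limited). The gripper opens to 95 mm and grips with 3 to 60 N. Pads are 20 mm wide; open, the fingers measure 119 mm over their backs; the gripper's body (75 mm by 180 mm) begins 59 mm behind the grasp point.
Start: joints at [-1.192, 0.124, 1.65, -0, 1.367, -0.083], TCP at [0.29, -0.582, 0.223] pointing down, gripper open.
Joint ranges: [-2.61, 2.61], [-1.02, 2.33], [0.03, 2.71], [-1.35, 4.49], [0.32, 2.68], [-2.91, 2.91]. Speed limits (rad/s): [2.57, 2.57, 3.14, 3.14, 3.14, 3.14].

INTERFACE

Orientations are given as a rotation vector (axis times angle).
In Python, from station import env, get_image, close_job gives the robot as it stands.
- The arm moves only by the tool jog_arm, never from a script. Its argument "rows" is a list of rows, each an object of numbers: "claw": the opening, from 0 (shut) to 1 (fully open); "dx", "dy", "dz": the shift along the world's x, y, z in units of 0.25 m (1.0 is 0.25 m); "ax", "ay", "az": the turn, a rotation vector about the world's x, y, z in units of pi rad (1.0 is pi rad). A call has 1 to 8 rows; each row is the pose to reach, as a shift and turn from the pose commanded when the call began, turning the shorter way round; what a row does not reach only later rows make up. A row lasts 1/8 s, in which the tool goes at most 62.5 mm and 10.7 degrees, less where a joint would pass 70% of its speed; a pose out of reach is approached as far as the arm can. A call with a number of a shift or a turn outside -1 to 1 is refused whole. A call with a gripper value outside its range is refused whole. The fingers move at their own pace and stop on an object; the grip force is fixed at half the most. Time passes only in rows, so rows that repeat a pose let the fingers close. It gives the time, the measured TCP pose, the force, the opening and the grip force at its end, in the units of the state.
- env.get_state(): the state, without advancing time (a new reading comes with each control period).
- get_image(name): name is "side" or "top"; returns a dict with "frame" (384x512x3 uint8, red, green, blue), "intrinsics" (3x3 intrinsics, pixels), "R" (3x3) and "t" (3): a world point X has camera coordinates R X + t. Camera axes: x right, y down, z forward; pixel columns grow to the right and rows downward; lengths in m; the calibration is good to about 2 mm. A picture is of the moment at which its call begins. There is no depth.
- close_job(): hands the job in; it is judged then, once.
The state is a dict: "t": time; "qpos": joint angles; "qd": joint speeds; "effort": joint torques, N m; "tool_pos": TCP position; "tool_rot": TCP orientation; "ft_force": force on the tool from outside, world axes, zero at the start; "moment": the same for the moment, N m; "gripper_width": opening from 0.0 (shut) to 1.0 (fully open); "gripper_force": force on a finger pad.
Only numpy, scipy, OpenCV 4.12 (cv2) and the standard library are available. Lean on these libraries where they do the work, as an engineer would, in place of code of your own. Each camera call takes 0.05 s, during which the arm holds its last target. There are 200 camera calls.

TASK

Six cartons stand on the counting scale's pan as the reference sample, but two are spoilt: one has its end flap standing open, one has an end crushed down. Put those two in the empty grey tray and leave the four sound ones standing on the pan; only then take the slim setting pin from the tool rack, reach its shank down through the aluminium-rimmed hole on the scale's ledge and press the recessed key at the bottom fully down. Finish like that, with the pin still in the gripper and the key held down, everything else left where it was.

Things in the scene. Friction and masses are not known exactly. Their poses are not given: they have to be found in the camera images.
- scale: Counting scale, fixed, light grey, 320 deep (own x) by 290 mm wide (own y). Origin: centre of its footprint on the table. Sloped display front towards own -x, away from the robot. Steel pan: top 100 mm up, own x -45 to 155, y -140 to 140. Between pan and console a flat ledge 78 mm up, 38 mm wide, with the service hole (hole) at one end and a spirit level (closed) at the other, own y -90.
- pan (a point): Centre of the top face of the scale's pan (200 x 280 mm).
- hole (a point): Centre of the mouth of the service hole in the ledge, 81 mm above the table: a straight vertical round hole 14 mm across, in an aluminium collar 24 mm in outer diameter, 3 mm proud of the ledge. The recessed setting key is at the bottom, 21 mm below this mouth.
- key_top (a point): Centre of the top of the recessed setting key, a black 10 mm round button at the bottom of the service hole, 60 mm above the table when up; moves down with the key.
- key (a joint): Travel of the setting key in m: 0 = up, grows as it is pressed, stop at 0.004 (fully down). Spring: about 3 N to start it and 5 N fully down; springs back when let go. It counts as down beyond 0.003.
- pin: Setting pin, upright in one of the rack's three holes (which one varies), lifts straight out: slim black round handle 16 mm thick, its top 75 mm above its foot, flange 20 mm across and 5 mm thick at the foot; below, a straight steel shank 5 mm thick, 60 mm long, round-ended; 50 g. Origin: underside of the flange (top of the shank), own z up along the handle.
- pin_tip (a point): Lower end of the pin's shank, 60 mm below the pin's origin.
- rack: Tool rack, fixed, aluminium, 200 long (own x) by 75 mm wide: a plate, top 85 mm above the table, on two end legs, open at the long sides; three 12 mm holes at own x -60, 0, 60, y 0, each with a tool hanging through it by the foot of its handle. Origin: centre of its footprint on the table.
- screwdriver: Bystander in the rack: screwdriver with a fat black handle 28 to 30 mm in diameter, 85 mm long, steel shank 7 mm. Origin at the foot of the handle. Leave it.
- nutdriver: Bystander in the rack: nut driver with a stubby black handle, widest 34 mm, 56 mm long, steel shank 9 mm. Origin at the foot of the handle. Leave it.
- tray: Tray for spoilt cartons, fixed, open grey plastic box 220 long (own x) by 160 wide (own y) by 50 mm high, walls and floor 4 mm, empty. Origin: centre of the underside. Tray and rack stand left and right of the scale, either way round.
- carton_flap: Mis-formed carton on the pan: the thin flap of its own +x end stands open, rising steeply from that end's top edge to 52 mm above the underside and 11 mm past the end. 60 mm long (own x), 40 wide (own y), 30 high, 50 to 100 g, same green board as the rest. Origin: centre of the underside, z up. At least 25 mm is free beside both long sides.
- carton_crushed: Crushed carton on the pan: the top slopes from its middle down to 10 mm height at the own +x end; the rest and both side walls are flat. 60 mm long (own x), 40 wide (own y), 30 high, 50 to 100 g, same green board as the rest. Origin: centre of the underside, z up. At least 25 mm is free beside both long sides.
- carton_a: Sound carton on the pan: a plain square-cornered closed box. 60 mm long (own x), 40 wide (own y), 30 high, 50 to 100 g, same green board as the rest. Origin: centre of the underside, z up. At least 25 mm is free beside both long sides.
- carton_b: Sound carton on the pan: a plain square-cornered closed box. 60 mm long (own x), 40 wide (own y), 30 high, 50 to 100 g, same green board as the rest. Origin: centre of the underside, z up. At least 25 mm is free beside both long sides.
- carton_c: Sound carton on the pan: a plain square-cornered closed box. 60 mm long (own x), 40 wide (own y), 30 high, 50 to 100 g, same green board as the rest. Origin: centre of the underside, z up. At least 25 mm is free beside both long sides.
- carton_d: Sound carton on the pan: a plain square-cornered closed box. 60 mm long (own x), 40 wide (own y), 30 high, 50 to 100 g, same green board as the rest. Origin: centre of the underside, z up. At least 25 mm is free beside both long sides.
- weight: Bystander: 500 g steel check weight with a knob, 48 mm in diameter, 66 mm high, origin under its centre.
- tape: Bystander: roll of brown packing tape lying flat, 100 mm in diameter, 48 mm high, origin under its centre.
- scanner: Bystander: hand scanner lying down, about 155 mm long (own x), 44 mm wide, 38 mm high, origin under its middle.
- marker: Bystander: marker pen lying along own x, 130 mm long, 18 mm thick, origin under its middle.
- bottle: Bystander: clear plastic bottle standing, 64 mm in diameter, 170 mm high, origin under its centre.
Mind the look-alikes: they are no part of the job. What is shaped like the carton_crushed but blue is not meant.

How it is judged:
By the outcome, as a careful person would: the job done as asked, in the order asked, and still so for the second after the job is handed in, while the arm keeps its last pose, push and grip.
It also fails if it takes over 72 s, if anything falls off the work surface, if the arm or the gripper's body presses on something with over 40 N, if the wrist force passes 120 N, or if a joint passes its speed limit or range.

## Working session

There is one attempt and no reset: what is moved stays moved. The work goes in short steps, Python scripts to look and compute and a tool call to move; the robot and the scene stay as the last step left them, time stands still between calls to the robot, and variables do not carry over. Pictures are saved under pics/ and viewed, at most 10 in all, crops included, and the job is handed in when it is done.

Besides the shell and the picture viewer there is one more tool, called after "Request:" in YAML: its name, and indented under it one key for each argument. jog_arm: Moves the arm, as the interface text tells. Shifts and turns lie within -1 to 1; 1 stands for 0.25 m of shift or pi rad of turn. Its arguments: {"type":"object","properties":{"rows":{"type":"array","items":{"type":"object","properties":{"claw":{"type":"number"},"dx":{"type":"number","minimum":-1,"maximum":1},"dy":{"type":"number","minimum":-1,"maximum":1},"dz":{"type":"number","minimum":-1,"maximum":1},"ax":{"type":"number","minimum":-1,"maximum":1},"ay":{"type":"number","minimum":-1,"maximum":1},"az":{"type":"number","minimum":-1,"maximum":1}}}}},"required":["rows"]}

```bash
mkdir -p pics; cat > h.py <<'E'
import numpy as np, cv2
from station import env,get_image,close_job
def snap(n):
    d=get_image(n); return d
def ray(d,u,v,z):
    K,R,t=map(np.array,(d["intrinsics"],d["R"],d["t"]))
    c=-R.T@t; r=R.T@np.linalg.solve(K,[u,v,1.]); return c+r*(z-c[2])/r[2]
def proj(d,X):
    K,R,t=map(np.array,(d["intrinsics"],d["R"],d["t"]))
    p=K@(R@np.array(X)+t); return p[:2]/p[2]
def save(d,f,box=None,s=1):
    im=d["frame"][:,:,::-1]
    if box: im=im[box[1]:box[3],box[0]:box[2]]
    cv2.imwrite("pics/"+f,cv2.resize(im,None,fx=s,fy=s,interpolation=cv2.INTER_CUBIC))
E
python3 - <<'E'
from h import *
import pickle
for n in("top","side"):
    d=snap(n); pickle.dump(d,open(n+".pkl","wb")); save(d,n+"1.png",None,1.5)
    R,t=np.array(d["R"]),np.array(d["t"]); print(n,-R.T@t,R[2],np.array(d["intrinsics"])[0])
s=env.get_state();print(s)
E
```

```text
top [0.31159861 0.00408364 1.3387862 ] [ 0.1687988   0.00493479 -0.98563818] [431.00947357   0.         256.92010446]
side [0.19242389 1.39397507 0.94306289] [ 0.19271432 -0.83674028 -0.51256891] [486.07200692   0.         263.22932934]
{'t': 0.1, 'qpos': array([-1.19159289e+00,  1.24444573e-01,  1.65149913e+00, -2.40248942e-05,
        1.36747174e+00, -8.25899437e-02]), 'qd': array([-0.00116078,  0.00025205, -0.00382613,  0.0004496 ,  0.00091166,
        0.00075103]), 'effort': array([-3.73803523e-04, -4.18882906e+01, -3.61096358e+01,  7.75584555e-02,
        4.61466657e-02, -7.68567384e-05]), 'tool_pos': array([ 0.2893825 , -0.58142267,  0.22152955]), 'tool_rot': array([-3.05646641e+00, -7.18550750e-01,  4.59365632e-04]), 'ft_force': array([ 0.37112462, -0.03878104, -0.18281224]), 'moment': array([ 0.05963767,  0.06516343, -0.04032129]), 'gripper_force': 0.0, 'gripper_width': 0.9995641532582767}
```

View pics/top1.png

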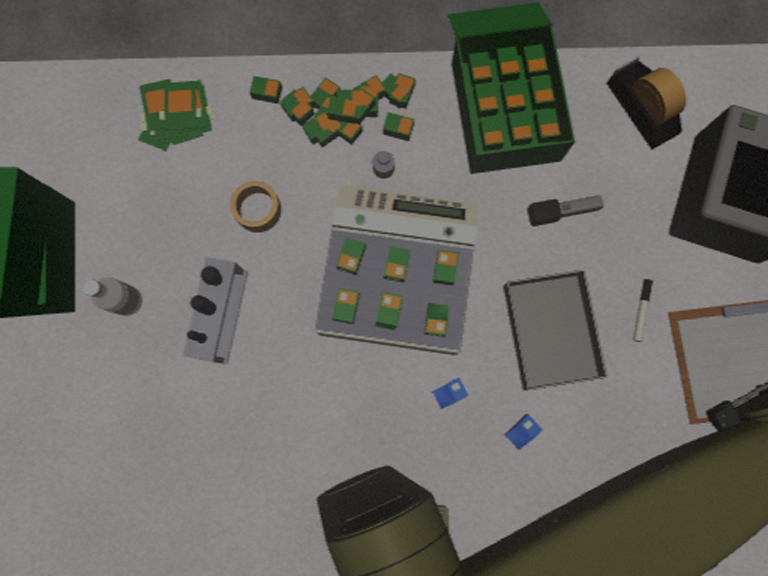

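View pics/side1.png

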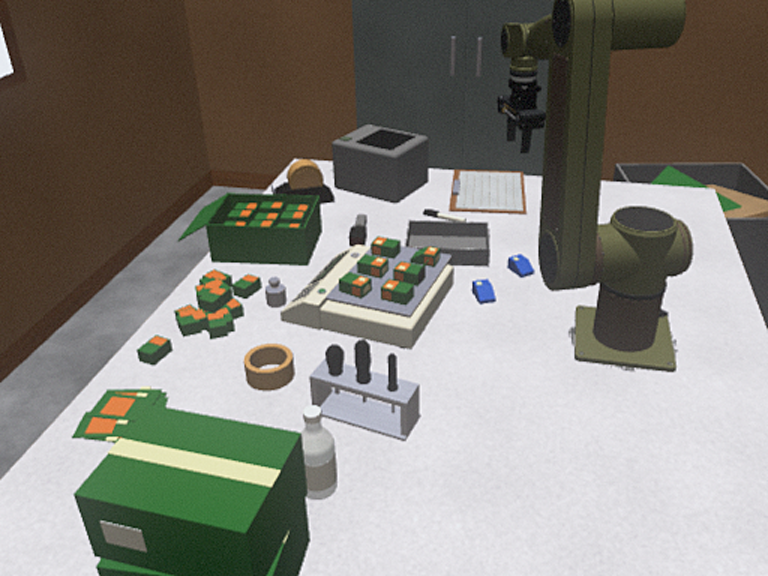

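The top view (1.5x pixels) shows six green cartons on the pan at about (351,255), (397,264), (446,267), (345,305), (389,309) and (437,319). The hole is at (448,231), the tray at (555,330) and the rack at (215,310). Its slimmest handle, at (197,337), is the pin. The blue ones at (450,393) and (523,432) are not meant. Next I'll enlarge the pan to tell the cartons apart.

```bash
python3 - <<'E'
from h import *
import pickle
a=pickle.load(open("top.pkl","rb"));b=pickle.load(open("side.pkl","rb"))
def crop(d,x0,y0,x1,y1,s): return cv2.resize(d["frame"][y0:y1,x0:x1,::-1],None,fx=s,fy=s,interpolation=cv2.INTER_CUBIC)
A=crop(a,205,120,325,240,5)[:, :]   #600x600
A=cv2.resize(A,(480,480)) # scale 4
B=crop(b,220,150,310,210,5) # 450x300
c=np.zeros((480,800,3),np.uint8); c[:,:480]=A
B=cv2.resize(B,(320,213)); c[:213,480:]=B
c[220:480,480:]=cv2.resize(a["frame"][165:245,115:175,::-1],(195,260)).repeat(1,0)[:, :].copy() if False else 0
D=cv2.resize(a["frame"][165:245,115:213,::-1],(318,260)); c[220:480,480:798]=D
cv2.imwrite("pics/crop1.png",c)
cv2.imwrite("pics/crop2.png",crop(b,220,150,310,210,8))
E
```

```text
(no output)
```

View pics/crop1.png

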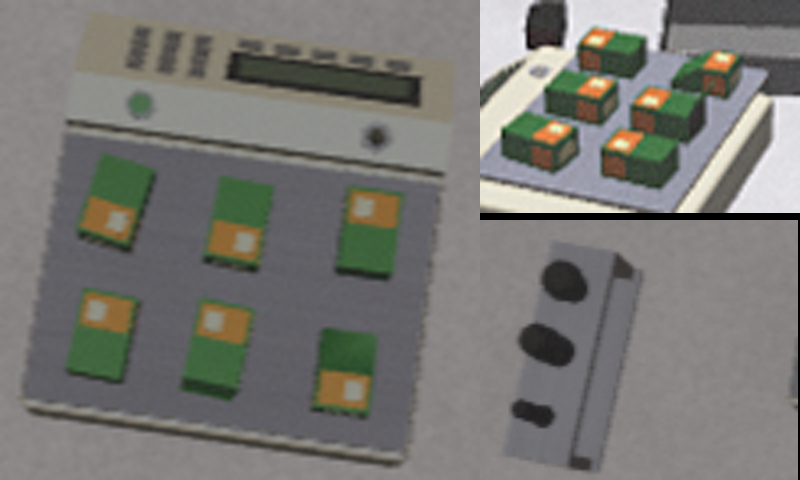

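View pics/crop2.png

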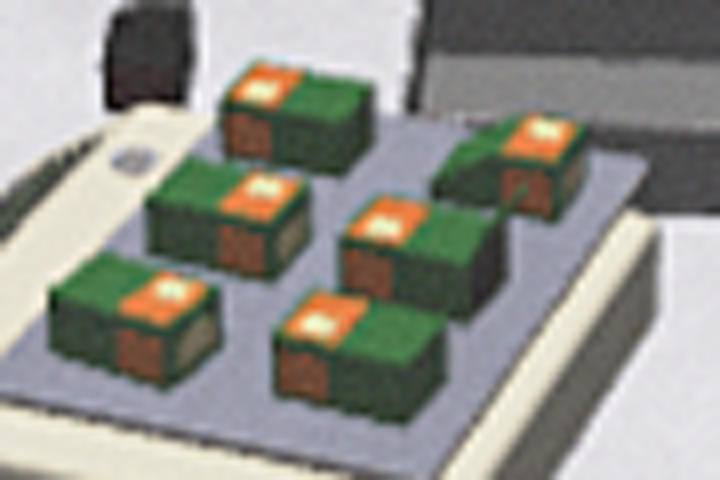

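The crushed carton is the bottom-right one, at crop1 (345,370), sloping down towards the console. The flap carton is probably the bottom-middle one at (215,350), because its robot-side end strip looks too long. I'll check this by fitting box silhouettes.

```bash
cat > fit.py <<'E'
from h import *
from scipy.optimize import minimize
def mask(d):
    h=cv2.cvtColor(cv2.resize(d["frame"],None,fx=4,fy=4,interpolation=cv2.INTER_CUBIC),cv2.COLOR_RGB2HSV)
    return ((h[...,1]>95)&((h[...,0]<85))).astype(np.uint8)
def pts(x,y,a,z=.1,L=.06,W=.04,H=.03):
    c,s=np.cos(a),np.sin(a)
    return [(x+c*i*L/2-s*j*W/2,y+s*i*L/2+c*j*W/2,z+k*H) for i in(-1,1) for j in(-1,1) for k in(0,1)]
def sil(d,P,shape):
    p=np.array([proj(d,q) for q in P])*4+1.5
    m=np.zeros(shape,np.uint8); cv2.fillConvexPoly(m,cv2.convexHull((p*16).round().astype(np.int32)),1,shift=4); return m
def fitbox(ds,ms,x0):
    # signed-soft cost: mismatch inside component region
    def f(q):
        e=0
        for d,m in zip(ds,ms):
            s=sil(d,pts(*q),m.shape); e+=np.count_nonzero(s!=m)
        return e
    best=None
    for a in(x0[2],x0[2]+.2,x0[2]-.2):
        r=minimize(f,[x0[0],x0[1],a],method="Nelder-Mead",options=dict(initial_simplex=[[x0[0],x0[1],a],[x0[0]+.008,x0[1],a],[x0[0],x0[1]+.008,a],[x0[0],x0[1],a+.15]],xatol=1e-4,fatol=1))
        if best is None or r.fun<best.fun: best=r
    return best
E
python3 - <<'E'
from fit import *
import pickle
a=pickle.load(open("top.pkl","rb"));b=pickle.load(open("side.pkl","rb"))
m=mask(a)
n,lab,st,cen=cv2.connectedComponentsWithStats(m)
c0=[(351,255),(397,264),(446,267),(345,305),(389,309),(437,319)]
big=cv2.resize(a["frame"][:,:,::-1],None,fx=4,fy=4,interpolation=cv2.INTER_CUBIC)
bigs=cv2.resize(b["frame"][:,:,::-1],None,fx=4,fy=4,interpolation=cv2.INTER_CUBIC)
for u,v in c0:
    u,v=u/1.5,v/1.5
    l=lab[int(v*4)-14:int(v*4)+15,int(u*4)-14:int(u*4)+15]; l=np.bincount(l[l>0]).argmax()
    mm=(lab==l).astype(np.uint8)
    w=ray(a,u,v,.12); r=fitbox([a],[mm],[w[0],w[1],-.05])
    print((u,v),st[l,4],r.x.round(4),r.fun)
    for d,img in((a,big),(b,bigs)):
        P=[tuple(int(k) for k in proj(d,q)*4+1.5) for q in pts(*r.x)]
        for i in range(8):
            for j in(1,2,4):
                if not i&j: cv2.line(img,P[i],P[i|j],(0,0,255),1)
# scale points
for nm,u,v,z in(("hole",448,231,.081),("level",360,219,.078)): print(nm,ray(a,u/1.5,v/1.5,z))
c=np.zeros((600,800,3),np.uint8)
c[:480,:400]=cv2.resize(big[560:960,840:1280],(400,364))[:,:].copy() if 0 else 0
t=cv2.resize(big[600:900,850:1270],(800,571))[:,:]
cv2.imwrite("pics/wt.png",np.vstack([cv2.resize(big[600:900,850:1270],(400,286)),cv2.resize(bigs[600:840,880:1240],(400,267))]).repeat(1,0))
cv2.imwrite("pics/w.png",cv2.resize(bigs[610:840,880:1240],(800,511)))
cv2.imwrite("pics/wtop.png",cv2.resize(big[600:920,850:1270],(780,594)))
# tray & rack corners
E
```

```text
(234.0, 170.0) 3613 [ 0.5855  0.0771 -0.1734] 1764.0
(264.6666666666667, 176.0) 3536 [ 0.5707 -0.0124 -0.1384] 1598.0
(297.3333333333333, 178.0) 3631 [ 0.5602 -0.1064 -0.2606] 1597.0
(230.0, 203.33333333333334) 3382 [ 0.489   0.0867 -0.1287] 1981.0
(259.3333333333333, 206.0) 3570 [ 0.4794  0.0035 -0.1234] 1577.0
(291.3333333333333, 212.66666666666666) 3501 [ 0.4609 -0.0854 -0.2654] 1765.0
hole [ 0.63855161 -0.11727286  0.081     ]
level [0.66821045 0.05871582 0.078     ]
```

View pics/w.png

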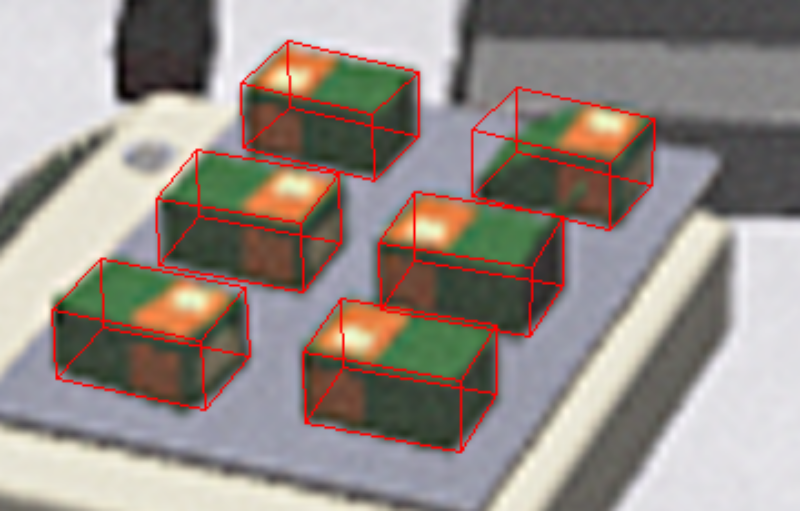

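The side view shows the crushed end clearly at about (500,150). A flap on a robot-side end would be nearly edge-on from this camera, so I'll check the top view, contrast-stretched.

```bash
python3 - <<'E'
from h import *
import pickle
a=pickle.load(open("top.pkl","rb"));b=pickle.load(open("side.pkl","rb"))
def crop(d,x0,y0,x1,y1,w,h):
    f=d["frame"][y0:y1,x0:x1,::-1].astype(float)/255; f=np.clip(f**.55,0,1)
    return cv2.resize((f*255).astype(np.uint8),(w,h),interpolation=cv2.INTER_CUBIC)
A=crop(a,215,150,315,230,750,600)
cv2.imwrite("pics/c3.png",A)
E
```

```text
(no output)
```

View pics/c3.png

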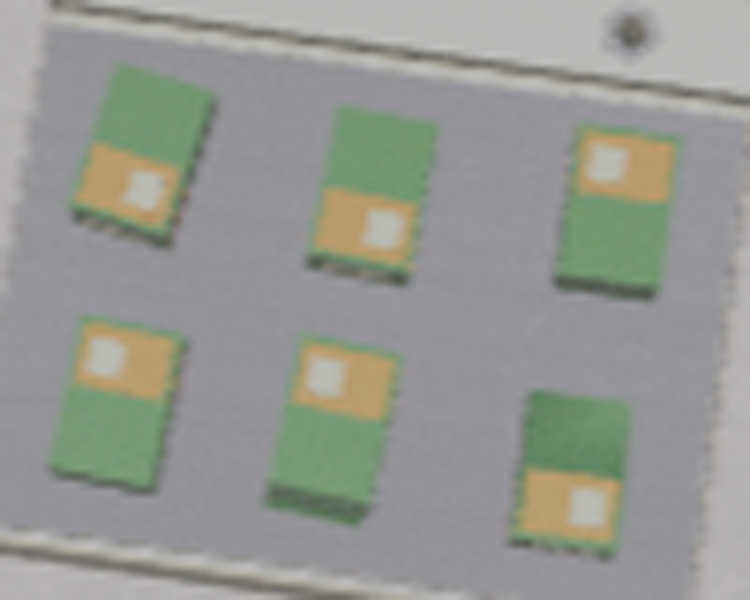

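In the top view, the bottom-middle carton is the only one with a light green strip hanging past its near end, at (318,503). That is carton_flap, with its +x end towards the robot. carton_crushed is bottom-right at (570,470), dark and sloping at its far end, so its +x end faces the console. Now the positions.

```bash
python3 - <<'E'
from h import *
import pickle
a=pickle.load(open("top.pkl","rb"));b=pickle.load(open("side.pkl","rb"))
P=lambda X,Y:((X+.5)/7.5-.5+215,(Y+.5)/7.5-.5+150)
def W(X,Y,z): return ray(a,*P(X,Y),z)[:2]
F=[W(300,335,.13),W(402,352,.13),W(372,503,.13),W(267,487,.13)]
print("flap",np.mean(F,0),[np.linalg.norm(F[i]-F[(i+1)%4]).round(4) for i in range(4)],np.degrees(np.arctan2(*((F[0]+F[1]-F[2]-F[3])[::-1]))))
C=[W(530,392,.11),W(632,402,.11),W(613,548,.13),W(510,540,.13)]
print("cr",np.mean(C,0),[np.linalg.norm(C[i]-C[(i+1)%4]).round(4) for i in range(4)],np.degrees(np.arctan2(*((C[0]+C[1]-C[2]-C[3])[::-1]))), (C[2]+C[3])/2)
# hole sub-pixel
g=cv2.cvtColor(a["frame"],cv2.COLOR_RGB2GRAY).astype(float)
def cent(x0,y0,x1,y1,th,img):
    w=np.clip(th-img[y0:y1,x0:x1],0,None); yy,xx=np.mgrid[y0:y1,x0:x1]; return (w*xx).sum()/w.sum(),(w*yy).sum()/w.sum()
h=cent(294,149,304,160,g[149:160,294:304].max()*.8,g); print("hole",h,ray(a,*h,.081))
gs=cv2.cvtColor(b["frame"],cv2.COLOR_RGB2GRAY).astype(float)
print("hole in side",proj(b,ray(a,*h,.081)))
# tray (1.5x px), rim z=.05
T=[ray(a,u/1.5,v/1.5,.05)[:2] for u,v in((504,283),(583,271),(606,376),(526,389))]
print("tray",np.mean(T,0),[np.linalg.norm(T[i]-T[(i+1)%4]).round(3) for i in range(4)],T)
# rack plate z=.085: crop1 right panel scale 318/98=3.245, offset 115,165, panel origin (480,220)
q=lambda X,Y:((X-480)/3.245+115,(Y-220)/3.25+165)
R=[ray(a,*q(*p),.085)[:2] for p in((552,240),(632,255),(595,470),(505,455))]
print("rack",R)
for nm,p,z in(("pin flange",(546,415),.088),("pin top",(519,409),.160)): print(nm,q(*p),ray(a,*q(*p),z))
# black pixels of the pin in both
for d,box in((a,(120,215,145,235)),(b,(250,225,275,270))):
    im=cv2.cvtColor(d["frame"],cv2.COLOR_RGB2GRAY)[box[1]:box[3],box[0]:box[2]]; print(im.shape); 
    ys,xs=np.where(im<45); print([(y+box[1],xs[ys==y].min()+box[0],xs[ys==y].max()+box[0]) for y in np.unique(ys)])
E
```

```text
flap [0.47853808 0.00429361] [np.float64(0.0392), np.float64(0.0586), np.float64(0.0399), np.float64(0.0592)] -12.857593217686748
cr [ 0.45862287 -0.08477947] [np.float64(0.0393), np.float64(0.0589), np.float64(0.0386), np.float64(0.0597)] -10.41862395500039 [ 0.42946957 -0.07941904]
hole (np.float64(298.6586586586587), np.float64(153.981981981982)) [ 0.63860785 -0.11725087  0.081     ]
hole in side [237.03116691 169.3701079 ]
tray [ 0.44048239 -0.32551305] [np.float64(0.162), np.float64(0.214), np.float64(0.16), np.float64(0.215)] [array([ 0.53586718, -0.22939323]), array([ 0.55706018, -0.39041675]), array([ 0.34553998, -0.42050108]), array([ 0.32346221, -0.26174114])]
rack [array([0.59566565, 0.36615192]), array([0.57998085, 0.29225701]), array([0.38476665, 0.32204124]), array([0.39978929, 0.40308747])]
pin flange (135.33898305084745, 225.0) [0.43456211 0.36639919 0.088     ]
pin top (127.01848998459168, 223.15384615384616) [0.43304825 0.36859257 0.16      ]
(20, 25)
[(np.int64(221), np.int64(127), np.int64(129)), (np.int64(222), np.int64(126), np.int64(133)), (np.int64(223), np.in
[... 322 characters left out ...]
int64(239), np.int64(259), np.int64(259)), (np.int64(240), np.int64(259), np.int64(259)), (np.int64(241), np.int64(259), np.int64(259)), (np.int64(242), np.int64(259), np.int64(259)), (np.int64(243), np.int64(259), np.int64(259)), (np.int64(244), np.int64(259), np.int64(259)), (np.int64(245), np.int64(259), np.int64(259)), (np.int64(246), np.int64(259), np.int64(259)), (np.int64(247), np.int64(259), np.int64(259)), (np.int64(248), np.int64(259), np.int64(259)), (np.int64(249), np.int64(259), np.int64(259)), (np.int64(250), np.int64(259), np.int64(259)), (np.int64(251), np.int64(259), np.int64(259)), (np.int64(253), np.int64(259), np.int64(259)), (np.int64(259), np.int64(259), np.int64(259))]
```

The sizes check out: the cartons measure 39 x 59 mm and the tray 161 x 215 mm. First I'll go to the flap carton.

Request:
jog_arm:
  rows:
    - {"dx":0.44,"dy":1,"dz":0,"az":-0.219,"claw":0.58}
    - {"dx":0.44,"dy":1,"dz":0,"az":-0.219,"claw":0.58}
    - {"dx":0.44,"dy":1,"dz":0,"az":-0.219,"claw":0.58}
    - {"dx":0.44,"dy":1,"dz":0,"az":-0.219,"claw":0.58}
    - {"dx":0.44,"dy":1,"dz":0,"az":-0.219,"claw":0.58}
    - {"dx":0.44,"dy":1,"dz":0,"az":-0.219,"claw":0.58}

```text
$.rows[0]: bad value
```

Request:
jog_arm:
  rows:
    - {"dx":0.314,"dy":1,"claw":0.58}
    - {"dx":0.314,"dy":1,"claw":0.58}
    - {"dx":0.314,"dy":1,"claw":0.58}
    - {"dx":0.314,"dy":1,"claw":0.58}
    - {"dx":0.314,"dy":1,"claw":0.58}
    - {"dx":0.314,"dy":1,"claw":0.58}

```text
$.rows[0]: bad value
```

Request:
jog_arm:
  rows:
    - {"dy":0.345,"claw":0.58}
    - {"dy":0.345,"claw":0.58}
    - {"dy":0.345,"claw":0.58}
    - {"dy":0.345,"dz":-0.2,"claw":0.58}
    - {"dy":0.345,"dz":-0.2,"claw":0.58}
    - {"dy":0.345,"dz":-0.2,"claw":0.58}

```text
$.rows[0]: bad value
```

```bash
python3 - <<'E'
from h import *
import pickle
from scipy.spatial.transform import Rotation as Ro
s=env.get_state(); R=Ro.from_rotvec(s["tool_rot"]).as_matrix(); print(s["t"],s["tool_pos"],R[:,1],R[:,2],s["gripper_width"],s["ft_force"])
b=pickle.load(open("side.pkl","rb"))
for y in(.355,.362,.37): print(y,[proj(b,(.433,y,z)).round(1) for z in(.085,.09,.16)])
d=snap("side"); save(d,"s2.png",(210,120,330,210),6)
E
```

```text
0.1 [ 0.2893825  -0.58142267  0.22152955] [ 0.44555809 -0.89525119 -0.00181851] [-6.96617726e-04  1.68458272e-03 -9.99998338e-01] 0.9995641532582767 [ 0.37112462 -0.03878104 -0.18281224]
0.355 [array([263.8, 255. ]), array([263.8, 253.6]), array([263.5, 233.3])]
0.362 [array([263.3, 256.6]), array([263.2, 255.2]), array([262.9, 234.8])]
0.37 [array([262.6, 258.4]), array([262.6, 257. ]), array([262.3, 236.5])]
```

View pics/s2.png

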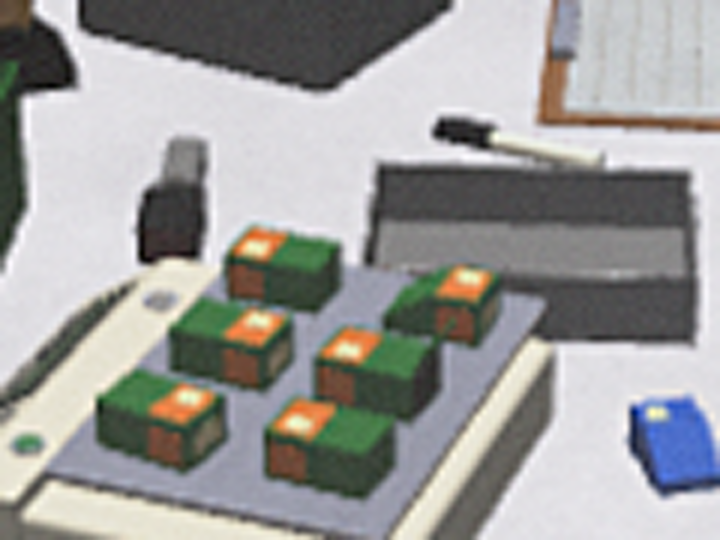

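The arm has not moved: the calls were refused, probably because every field has to be present. The picture shows the scene unchanged.

Request:
jog_arm:
  rows:
    - {"dx":0.44,"dy":1,"dz":0,"ax":0,"ay":0,"az":-0.219,"claw":0.58}
    - {"dx":0.44,"dy":1,"dz":0,"ax":0,"ay":0,"az":-0.219,"claw":0.58}
    - {"dx":0.44,"dy":1,"dz":0,"ax":0,"ay":0,"az":-0.219,"claw":0.58}
    - {"dx":0.44,"dy":1,"dz":0,"ax":0,"ay":0,"az":-0.219,"claw":0.58}
    - {"dx":0.44,"dy":1,"dz":0,"ax":0,"ay":0,"az":-0.219,"claw":0.58}
    - {"dx":0.44,"dy":1,"dz":0,"ax":0,"ay":0,"az":-0.219,"claw":0.58}

```text
t: 0.9
tool_pos: [0.4001, -0.3304, 0.2225]
tool_rot: [3.122, -0.35, -0.0]
ft_force: [0.2, 0.1, 0.3]
gripper_width: 0.582
gripper_force: 0.0
```

Request:
jog_arm:
  rows:
    - {"dx":0.314,"dy":1,"dz":0,"ax":0,"ay":0,"az":0,"claw":0.58}
    - {"dx":0.314,"dy":1,"dz":0,"ax":0,"ay":0,"az":0,"claw":0.58}
    - {"dx":0.314,"dy":1,"dz":0,"ax":0,"ay":0,"az":0,"claw":0.58}
    - {"dx":0.314,"dy":1,"dz":0,"ax":0,"ay":0,"az":0,"claw":0.58}
    - {"dx":0.314,"dy":1,"dz":0,"ax":0,"ay":0,"az":0,"claw":0.58}
    - {"dx":0.314,"dy":1,"dz":0,"ax":0,"ay":0,"az":0,"claw":0.58}

```text
t: 1.65
tool_pos: [0.4782, -0.0824, 0.2225]
tool_rot: [3.121, -0.353, -0.001]
ft_force: [-0.2, -1.1, 0.4]
gripper_width: 0.577
gripper_force: 0.0
```

Request:
jog_arm:
  rows:
    - {"dx":0,"dy":0.345,"dz":0,"ax":0,"ay":0,"az":0,"claw":0.58}
    - {"dx":0,"dy":0.345,"dz":0,"ax":0,"ay":0,"az":0,"claw":0.58}
    - {"dx":0,"dy":0.345,"dz":-0.2,"ax":0,"ay":0,"az":0,"claw":0.58}
    - {"dx":0,"dy":0.345,"dz":-0.2,"ax":0,"ay":0,"az":0,"claw":0.58}
    - {"dx":0,"dy":0.345,"dz":-0.2,"ax":0,"ay":0,"az":0,"claw":0.58}

```text
t: 2.28
tool_pos: [0.4786, 0.0029, 0.1737]
tool_rot: [3.121, -0.358, 0.001]
ft_force: [1.2, 0.4, 1.0]
gripper_width: 0.581
gripper_force: 0.0
```

```bash
python3 - <<'E'
from h import *
s=env.get_state(); print(s["tool_pos"],s["ft_force"])
a=snap("top"); b=snap("side")
def crop(d,x0,y0,x1,y1,w,h):
    f=d["frame"][y0:y1,x0:x1,::-1].astype(float)/255
    return cv2.resize((f**.6*255).astype(np.uint8),(w,h),interpolation=cv2.INTER_CUBIC)
cv2.imwrite("pics/g1.png",np.hstack([crop(a,215,140,315,240,400,400),crop(b,220,110,310,200,400,400)]))
E
```

```text
[0.4785975  0.00285867 0.17367806] [1.22310708 0.4158862  0.98909236]
```

View pics/g1.png

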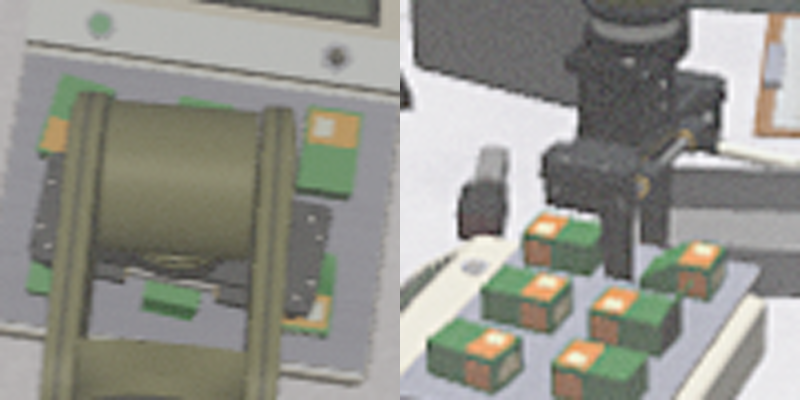

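The fingers hang over the flap carton, straddling it, at right-panel (635,250). The flap is visible at left-panel (170,300). I'll descend and grip.

Request:
jog_arm:
  rows:
    - {"dx":0,"dy":0.005,"dz":-0.12,"ax":0,"ay":0,"az":0,"claw":0.58}
    - {"dx":0,"dy":0.005,"dz":-0.2,"ax":0,"ay":0,"az":0,"claw":0.58}
    - {"dx":0,"dy":0.005,"dz":-0.245,"ax":0,"ay":0,"az":0,"claw":0.58}
    - {"dx":0,"dy":0.005,"dz":-0.245,"ax":0,"ay":0,"az":0,"claw":0.58}

```text
t: 2.88
tool_pos: [0.4782, 0.0053, 0.1116]
tool_rot: [3.121, -0.355, -0.0]
ft_force: [0.2, 0.3, -0.4]
gripper_width: 0.578
gripper_force: 0.0
```

Request:
jog_arm:
  rows:
    - {"dx":0,"dy":0,"dz":0,"ax":0,"ay":0,"az":0,"claw":0.3}
    - {"dx":0,"dy":0,"dz":0,"ax":0,"ay":0,"az":0,"claw":0.3}
    - {"dx":0,"dy":0,"dz":0,"ax":0,"ay":0,"az":0,"claw":0.3}
    - {"dx":0,"dy":0,"dz":0,"ax":0,"ay":0,"az":0,"claw":0.3}
    - {"dx":0,"dy":0,"dz":0,"ax":0,"ay":0,"az":0,"claw":0.3}

```text
t: 3.5
tool_pos: [0.4789, 0.0055, 0.1126]
tool_rot: [3.121, -0.354, 0.003]
ft_force: [-0.5, -0.3, 6.2]
gripper_width: 0.418
gripper_force: 30.0
```

Request:
jog_arm:
  rows:
    - {"dx":0,"dy":0,"dz":0.15,"ax":0,"ay":0,"az":0,"claw":0.3}
    - {"dx":0,"dy":0,"dz":0.36,"ax":0,"ay":0,"az":0,"claw":0.3}
    - {"dx":0,"dy":-0.2,"dz":0.36,"ax":0,"ay":0,"az":0,"claw":0.3}
    - {"dx":0,"dy":-0.4,"dz":0.36,"ax":0,"ay":0,"az":0,"claw":0.3}
    - {"dx":0.074,"dy":-0.6,"dz":0.36,"ax":0,"ay":0,"az":0,"claw":0.3}
    - {"dx":0.074,"dy":-0.8,"dz":0.36,"ax":0,"ay":0,"az":0.04,"claw":0.3}
    - {"dx":0.074,"dy":-1,"dz":0.36,"ax":0,"ay":0,"az":0.08,"claw":0.3}
    - {"dx":0.074,"dy":-1,"dz":0.36,"ax":0,"ay":0,"az":0.119,"claw":0.3}

```text
t: 4.5
tool_pos: [0.4959, -0.2471, 0.2004]
tool_rot: [-3.132, -0.232, 0.002]
ft_force: [0.5, 1.0, 0.0]
gripper_width: 0.418
gripper_force: 30.0
```

Request:
jog_arm:
  rows:
    - {"dx":0,"dy":-0.15,"dz":0,"ax":0,"ay":0,"az":0,"claw":0.3}
    - {"dx":0,"dy":-0.298,"dz":-0.1,"ax":0,"ay":0,"az":0,"claw":0.3}
    - {"dx":0,"dy":-0.298,"dz":-0.3,"ax":0,"ay":0,"az":0,"claw":0.3}
    - {"dx":0,"dy":-0.298,"dz":-0.5,"ax":0,"ay":0,"az":0,"claw":0.3}
    - {"dx":0,"dy":-0.298,"dz":-0.6,"ax":0,"ay":0,"az":0,"claw":0.3}
    - {"dx":0,"dy":-0.298,"dz":-0.6,"ax":0,"ay":0,"az":0,"claw":0.3}

```text
t: 5.25
tool_pos: [0.4943, -0.3171, 0.0478]
tool_rot: [-3.128, -0.231, 0.008]
ft_force: [-0.1, 0.3, -0.4]
gripper_width: 0.42
gripper_force: 30.0
```

Request:
jog_arm:
  rows:
    - {"dx":0.005,"dy":-0.005,"dz":-0.07,"ax":0,"ay":0,"az":0,"claw":0.3}
    - {"dx":0.005,"dy":-0.005,"dz":-0.115,"ax":0,"ay":0,"az":0,"claw":0.3}
    - {"dx":0.005,"dy":-0.005,"dz":-0.115,"ax":0,"ay":0,"az":0,"claw":0.3}
    - {"dx":0.005,"dy":-0.005,"dz":-0.115,"ax":0,"ay":0,"az":0,"claw":0.58}
    - {"dx":0.005,"dy":-0.005,"dz":-0.115,"ax":0,"ay":0,"az":0,"claw":0.58}
    - {"dx":0.005,"dy":-0.005,"dz":-0.115,"ax":0,"ay":0,"az":0,"claw":0.58}
    - {"dx":0.005,"dy":-0.005,"dz":0.1,"ax":0,"ay":0,"az":0,"claw":0.58}
    - {"dx":0.005,"dy":-0.005,"dz":0.35,"ax":0,"ay":0,"az":0,"claw":0.58}

```text
t: 6.25
tool_pos: [0.4968, -0.3194, 0.1388]
tool_rot: [-3.131, -0.231, 0.004]
ft_force: [0.6, -0.6, 0.4]
gripper_width: 0.582
gripper_force: 0.0
```

Request:
jog_arm:
  rows:
    - {"dx":0,"dy":0,"dz":0.245,"ax":0,"ay":0,"az":0,"claw":0.58}
    - {"dx":-0.1,"dy":0.2,"dz":0.245,"ax":0,"ay":0,"az":-0.05,"claw":0.58}
    - {"dx":-0.191,"dy":0.45,"dz":0.245,"ax":0,"ay":0,"az":-0.105,"claw":0.58}
    - {"dx":-0.191,"dy":0.7,"dz":0.245,"ax":0,"ay":0,"az":-0.105,"claw":0.58}
    - {"dx":-0.191,"dy":0.945,"dz":0.245,"ax":0,"ay":0,"az":-0.105,"claw":0.58}
    - {"dx":-0.191,"dy":0.945,"dz":0.1,"ax":0,"ay":0,"az":-0.105,"claw":0.58}
    - {"dx":-0.191,"dy":0.945,"dz":0.1,"ax":0,"ay":0,"az":-0.105,"claw":0.58}
    - {"dx":-0.191,"dy":0.945,"dz":0.1,"ax":0,"ay":0,"az":-0.105,"claw":0.58}

```text
t: 7.25
tool_pos: [0.4505, -0.0845, 0.1649]
tool_rot: [3.128, -0.287, 0.001]
ft_force: [-0.5, -0.8, 0.4]
gripper_width: 0.58
gripper_force: 0.0
```

Request:
jog_arm:
  rows:
    - {"dx":-0.004,"dy":0.004,"dz":-0.1,"ax":0,"ay":0,"az":0,"claw":0.58}
    - {"dx":-0.004,"dy":0.004,"dz":-0.17,"ax":0,"ay":0,"az":0,"claw":0.58}
    - {"dx":-0.004,"dy":0.004,"dz":-0.21,"ax":0,"ay":0,"az":0,"claw":0.58}
    - {"dx":-0.004,"dy":0.004,"dz":-0.21,"ax":0,"ay":0,"az":0,"claw":0.58}

```text
t: 7.75
tool_pos: [0.4487, -0.0831, 0.1108]
tool_rot: [-3.128, 0.287, 0.002]
ft_force: [1.2, 0.8, -0.2]
gripper_width: 0.578
gripper_force: 0.0
```

Request:
jog_arm:
  rows:
    - {"dx":0,"dy":0,"dz":0,"ax":0,"ay":0,"az":0,"claw":0.3}
    - {"dx":0,"dy":0,"dz":0,"ax":0,"ay":0,"az":0,"claw":0.3}
    - {"dx":0,"dy":0,"dz":0,"ax":0,"ay":0,"az":0,"claw":0.3}
    - {"dx":0,"dy":0,"dz":0,"ax":0,"ay":0,"az":0,"claw":0.3}
    - {"dx":0,"dy":0,"dz":0,"ax":0,"ay":0,"az":0,"claw":0.3}

```text
t: 8.38
tool_pos: [0.4496, -0.0831, 0.1122]
tool_rot: [3.128, -0.286, 0.002]
ft_force: [-0.2, 0.1, 4.7]
gripper_width: 0.423
gripper_force: 29.9
```

Request:
jog_arm:
  rows:
    - {"dx":0,"dy":0,"dz":0.15,"ax":0,"ay":0,"az":0,"claw":0.3}
    - {"dx":0,"dy":0,"dz":0.3,"ax":0,"ay":0,"az":0,"claw":0.3}
    - {"dx":-0.1,"dy":-0.2,"dz":0.3,"ax":0,"ay":0,"az":0.03,"claw":0.3}
    - {"dx":-0.2,"dy":-0.4,"dz":0.3,"ax":0,"ay":0,"az":0.06,"claw":0.3}
    - {"dx":-0.292,"dy":-0.6,"dz":0.3,"ax":0,"ay":0,"az":0.106,"claw":0.3}
    - {"dx":-0.292,"dy":-0.8,"dz":0.3,"ax":0,"ay":0,"az":0.106,"claw":0.3}
    - {"dx":-0.292,"dy":-1,"dz":0.3,"ax":0,"ay":0,"az":0.106,"claw":0.3}
    - {"dx":-0.292,"dy":-1,"dz":0.1,"ax":0,"ay":0,"az":0.106,"claw":0.3}

```text
t: 9.38
tool_pos: [0.3779, -0.3382, 0.1399]
tool_rot: [3.125, 0.23, 0.009]
ft_force: [1.2, 0.0, -1.5]
gripper_width: 0.423
gripper_force: 29.9
```

Request:
jog_arm:
  rows:
    - {"dx":0,"dy":0,"dz":-0.2,"ax":0,"ay":0,"az":0,"claw":0.3}
    - {"dx":0,"dy":0,"dz":-0.37,"ax":0,"ay":0,"az":0,"claw":0.3}
    - {"dx":0,"dy":0,"dz":-0.37,"ax":0,"ay":0,"az":0,"claw":0.3}

```text
t: 9.75
tool_pos: [0.3732, -0.3298, 0.0394]
tool_rot: [-3.125, -0.236, 0.01]
ft_force: [0.0, 0.4, -0.3]
gripper_width: 0.419
gripper_force: 29.9
```

Request:
jog_arm:
  rows:
    - {"dx":0,"dy":0,"dz":-0.06,"ax":0,"ay":0,"az":0,"claw":0.3}
    - {"dx":0,"dy":0,"dz":-0.105,"ax":0,"ay":0,"az":0,"claw":0.3}
    - {"dx":0,"dy":0,"dz":-0.105,"ax":0,"ay":0,"az":0,"claw":0.3}
    - {"dx":0,"dy":0,"dz":-0.105,"ax":0,"ay":0,"az":0,"claw":0.58}
    - {"dx":0,"dy":0,"dz":-0.105,"ax":0,"ay":0,"az":0,"claw":0.58}
    - {"dx":0,"dy":0,"dz":-0.105,"ax":0,"ay":0,"az":0,"claw":0.58}
    - {"dx":0,"dy":0,"dz":0.1,"ax":0,"ay":0,"az":0,"claw":0.58}
    - {"dx":0,"dy":0,"dz":0.35,"ax":0,"ay":0,"az":0,"claw":0.58}

```text
t: 10.75
tool_pos: [0.3751, -0.3319, 0.1312]
tool_rot: [-3.13, -0.236, 0.004]
ft_force: [1.2, -0.5, -0.0]
gripper_width: 0.579
gripper_force: 0.0
```

Request:
jog_arm:
  rows:
    - {"dx":0,"dy":0.3,"dz":0.7,"ax":0,"ay":0,"az":-0.03,"claw":0.6}
    - {"dx":0.1,"dy":0.5,"dz":0.7,"ax":0,"ay":0,"az":-0.06,"claw":0.6}
    - {"dx":0.1,"dy":0.75,"dz":0.7,"ax":0,"ay":0,"az":-0.1,"claw":0.6}
    - {"dx":0.1,"dy":1,"dz":0.7,"ax":0,"ay":0,"az":-0.1,"claw":0.6}
    - {"dx":0.1,"dy":1,"dz":0.7,"ax":0,"ay":0,"az":-0.1,"claw":0.6}

```text
t: 11.38
tool_pos: [0.4001, -0.0933, 0.3041]
tool_rot: [3.131, -0.258, 0.003]
ft_force: [0.5, 0.2, 0.4]
gripper_width: 0.604
gripper_force: 0.0
```

Request:
jog_arm:
  rows:
    - {"dx":0,"dy":0.25,"dz":0,"ax":0,"ay":0,"az":0,"claw":0.6}
    - {"dx":0,"dy":0.5,"dz":0,"ax":0,"ay":0,"az":0,"claw":0.6}
    - {"dx":0,"dy":0.75,"dz":0,"ax":0,"ay":0,"az":0,"claw":0.6}
    - {"dx":0,"dy":1,"dz":0,"ax":0,"ay":0,"az":0,"claw":0.6}
    - {"dx":0,"dy":1,"dz":0,"ax":0,"ay":0,"az":0,"claw":0.6}

```text
t: 12.0
tool_pos: [0.3993, 0.1588, 0.3029]
tool_rot: [-3.132, 0.243, 0.0]
ft_force: [-0.2, 0.2, -0.6]
gripper_width: 0.597
gripper_force: 0.0
```

```bash
python3 - <<'E'
from h import *
import pickle
s=env.get_state(); print(s["tool_pos"],s["tool_rot"])
a=snap("top"); b=snap("side"); pickle.dump((a,b),open("g2.pkl","wb"))
def crop(d,x0,y0,x1,y1,w,h):
    f=d["frame"][y0:y1,x0:x1,::-1].astype(float)/255
    return cv2.resize((f**.6*255).astype(np.uint8),(w,h),interpolation=cv2.INTER_CUBIC)
o=pickle.load(open("side.pkl","rb")); oa=pickle.load(open("top.pkl","rb"))
P1=crop(oa,110,160,170,250,400,600)
cv2.imwrite("pics/g2.png",np.vstack([crop(a,205,110,415,270,400,300),np.hstack([])if 0 else crop(b,200,130,340,235,400,300)]).copy())
L=cv2.imread("pics/g2.png")
Rr=np.vstack([crop(oa,115,165,170,245,400,582//2+9),crop(o,200,215,290,295,400,300)])
cv2.imwrite("pics/g2.png",np.hstack([L,Rr]))
E
```

```text
[0.3992917  0.15883879 0.3028563 ] [-3.13153583e+00  2.43410879e-01  4.50732580e-04]
```

View pics/g2.png

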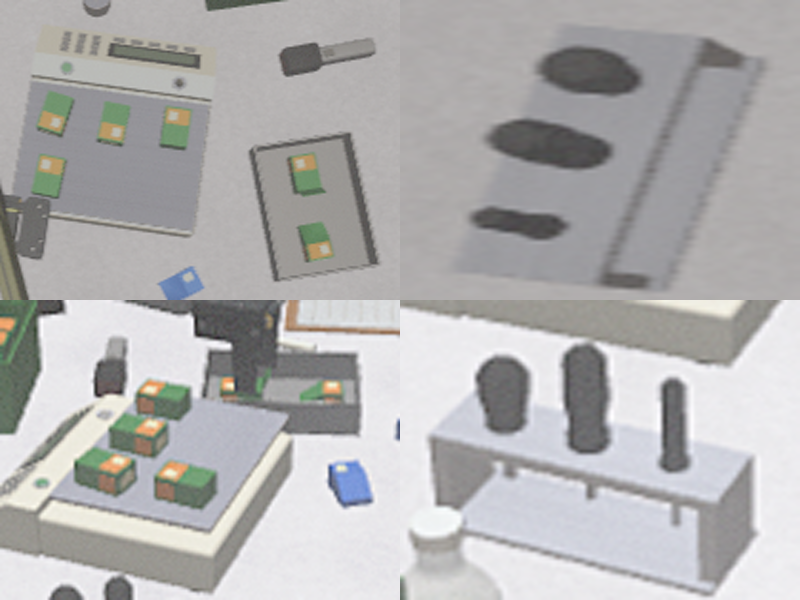

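Both spoilt cartons lie in the tray, with the flap one at (307,175) and the crushed one at (316,240). Four sound cartons are still on the pan. In the rack the pin is the slim handle in the nearest hole, at lower-right (673,425). The other two handles are the fat ones.

```bash
python3 - <<'E'
from h import *
import pickle
from scipy.optimize import least_squares
a=pickle.load(open("top.pkl","rb"));b=pickle.load(open("side.pkl","rb"))
def blob(d,box):
    g=cv2.cvtColor(d["frame"],cv2.COLOR_RGB2GRAY)[box[1]:box[3],box[0]:box[2]].astype(float)
    bg=np.median(g); dk=g.min(); w=np.clip((bg-g)/(bg-dk),0,1); w[w<.35]=0
    yy,xx=np.mgrid[box[1]:box[3],box[0]:box[2]]; return np.array([(w*xx).sum(),(w*yy).sum()])/w.sum(), (w).sum()
A,na=blob(a,(122,217,142,232)); B,nb=blob(b,(255,232,268,263)); print(A,na,B,nb)
mid=lambda d,q:proj(d,(q[0],q[1],.122))
r=least_squares(lambda q:np.r_[mid(a,q)-A,mid(b,q)-B],[.433,.368]); print(r.x,r.fun)
for z in(.1,.122,.145): print(z,ray(a,*A,z)[:2],ray(b,*B,z)[:2])
E
```

```text
[131.12814522 224.02695902] 66.23809523809524 [261.02923977 248.62926293] 108.62264150943395
[0.43546015 0.37050806] [-0.66306872 -0.41702258  0.49956711 -0.85200392]
0.1 [0.43645253 0.37517973] [0.44249541 0.34710418]
0.122 [0.43423521 0.36858932] [0.43596971 0.37442261]
0.145 [0.4319171  0.36169934] [0.42914739 0.4029828 ]
```

Request:
jog_arm:
  rows:
    - {"dx":0.14,"dy":0.25,"dz":0,"ax":0,"ay":0,"az":0,"claw":0.6}
    - {"dx":0.14,"dy":0.5,"dz":0,"ax":0,"ay":0,"az":0,"claw":0.6}
    - {"dx":0.142,"dy":0.75,"dz":0,"ax":0,"ay":0,"az":0,"claw":0.6}
    - {"dx":0.142,"dy":0.845,"dz":0,"ax":0,"ay":0,"az":0,"claw":0.6}
    - {"dx":0.142,"dy":0.845,"dz":-0.2,"ax":0,"ay":0,"az":0,"claw":0.6}
    - {"dx":0.142,"dy":0.845,"dz":-0.35,"ax":0,"ay":0,"az":0,"claw":0.6}
    - {"dx":0.142,"dy":0.845,"dz":-0.35,"ax":0,"ay":0,"az":0,"claw":0.6}

```text
t: 12.98
tool_pos: [0.4351, 0.3633, 0.2114]
tool_rot: [3.126, -0.261, -0.009]
ft_force: [0.7, 0.1, 0.4]
gripper_width: 0.602
gripper_force: 0.0
```

Request:
jog_arm:
  rows:
    - {"dx":0,"dy":0,"dz":0,"ax":0,"ay":0,"az":0,"claw":0.6}
    - {"dx":0,"dy":0,"dz":-0.1,"ax":0,"ay":0,"az":0,"claw":0.6}
    - {"dx":0,"dy":0,"dz":-0.25,"ax":0,"ay":0,"az":0,"claw":0.6}
    - {"dx":0,"dy":0,"dz":-0.395,"ax":0,"ay":0,"az":0,"claw":0.6}
    - {"dx":0,"dy":0,"dz":-0.395,"ax":0,"ay":0,"az":0,"claw":0.6}

```text
t: 13.6
tool_pos: [0.4355, 0.3654, 0.1159]
tool_rot: [3.129, -0.258, -0.003]
ft_force: [0.0, -0.9, -0.2]
gripper_width: 0.603
gripper_force: 0.0
```

Request:
jog_arm:
  rows:
    - {"dx":0,"dy":0.016,"dz":0,"ax":0,"ay":0,"az":0,"claw":0.6}
    - {"dx":0,"dy":0.016,"dz":0,"ax":0,"ay":0,"az":0,"claw":0.3}
    - {"dx":0,"dy":0.016,"dz":0,"ax":0,"ay":0,"az":0,"claw":0.05}
    - {"dx":0,"dy":0.016,"dz":0,"ax":0,"ay":0,"az":0,"claw":0.05}
    - {"dx":0,"dy":0.016,"dz":0,"ax":0,"ay":0,"az":0,"claw":0.05}
    - {"dx":0,"dy":0.016,"dz":0,"ax":0,"ay":0,"az":0,"claw":0.05}
    - {"dx":0,"dy":0.016,"dz":0,"ax":0,"ay":0,"az":0,"claw":0.05}

```text
t: 14.48
tool_pos: [0.4357, 0.3703, 0.1164]
tool_rot: [3.131, -0.256, -0.0]
ft_force: [-0.1, 0.5, -0.6]
gripper_width: 0.164
gripper_force: 30.0
```

Request:
jog_arm:
  rows:
    - {"dx":0,"dy":0,"dz":0.08,"ax":0,"ay":0,"az":0,"claw":0.05}
    - {"dx":0,"dy":0,"dz":0.2,"ax":0,"ay":0,"az":0,"claw":0.05}
    - {"dx":0,"dy":0,"dz":0.35,"ax":0,"ay":0,"az":0,"claw":0.05}
    - {"dx":0,"dy":0,"dz":0.5,"ax":0,"ay":0,"az":0,"claw":0.05}
    - {"dx":0,"dy":0,"dz":0.6,"ax":0,"ay":0,"az":0,"claw":0.05}
    - {"dx":0,"dy":0,"dz":0.6,"ax":0,"ay":0,"az":0,"claw":0.05}

```text
t: 15.22
tool_pos: [0.437, 0.3712, 0.2708]
tool_rot: [-3.127, 0.256, -0.008]
ft_force: [-0.6, 0.3, -0.6]
gripper_width: 0.162
gripper_force: 30.0
```

Request:
jog_arm:
  rows:
    - {"dx":0.1,"dy":-0.2,"dz":0,"ax":0,"ay":0,"az":0,"claw":0.05}
    - {"dx":0.2,"dy":-0.4,"dz":0,"ax":0,"ay":0,"az":0,"claw":0.05}
    - {"dx":0.3,"dy":-0.6,"dz":0,"ax":0,"ay":0,"az":0,"claw":0.05}
    - {"dx":0.4,"dy":-0.8,"dz":0,"ax":0,"ay":0,"az":0,"claw":0.05}
    - {"dx":0.4,"dy":-1,"dz":0,"ax":0,"ay":0,"az":0,"claw":0.05}
    - {"dx":0.4,"dy":-1,"dz":0,"ax":0,"ay":0,"az":0,"claw":0.05}

```text
t: 15.98
tool_pos: [0.5354, 0.1175, 0.2651]
tool_rot: [3.13, -0.264, -0.004]
ft_force: [-0.3, 0.5, -0.5]
gripper_width: 0.163
gripper_force: 30.0
```

Request:
jog_arm:
  rows:
    - {"dx":0.1,"dy":-0.2,"dz":0,"ax":0,"ay":0,"az":0,"claw":0.05}
    - {"dx":0.2,"dy":-0.4,"dz":0,"ax":0,"ay":0,"az":0,"claw":0.05}
    - {"dx":0.3,"dy":-0.6,"dz":0,"ax":0,"ay":0,"az":0,"claw":0.05}
    - {"dx":0.41,"dy":-0.8,"dz":0,"ax":0,"ay":0,"az":0,"claw":0.05}
    - {"dx":0.41,"dy":-0.95,"dz":0,"ax":0,"ay":0,"az":0,"claw":0.05}
    - {"dx":0.41,"dy":-0.95,"dz":-0.15,"ax":0,"ay":0,"az":0,"claw":0.05}
    - {"dx":0.41,"dy":-0.95,"dz":-0.24,"ax":0,"ay":0,"az":0,"claw":0.05}
    - {"dx":0.41,"dy":-0.95,"dz":-0.24,"ax":0,"ay":0,"az":0,"claw":0.05}

```text
t: 16.98
tool_pos: [0.6366, -0.1156, 0.2028]
tool_rot: [-3.13, 0.254, 0.01]
ft_force: [-1.0, 0.4, -0.8]
gripper_width: 0.162
gripper_force: 30.0
```

Request:
jog_arm:
  rows:
    - {"dx":0,"dy":0,"dz":0,"ax":0,"ay":0,"az":0,"claw":0.05}
    - {"dx":0,"dy":0,"dz":0,"ax":0,"ay":0,"az":0,"claw":0.05}

```text
t: 17.23
tool_pos: [0.6392, -0.1168, 0.2085]
tool_rot: [3.131, -0.255, 0.005]
ft_force: [0.2, 0.5, -0.9]
gripper_width: 0.163
gripper_force: 30.0
```

```bash
python3 - <<'E'
from h import *
import pickle
from scipy.spatial.transform import Rotation as Ro
s=env.get_state(); p=s["tool_pos"]; R=Ro.from_rotvec(s["tool_rot"]).as_matrix(); print(p,s["tool_rot"],"tip",p+R[:,2]*.091,s["ft_force"])
b=snap("side"); pickle.dump(b,open("g3.pkl","wb"))
o=pickle.load(open("side.pkl","rb"))
tip=p+R[:,2]*.091; foot=p+R[:,2]*.031
print("tip px",proj(b,tip),"foot px",proj(b,foot),"hole px",proj(b,(.6386,-.1173,.081)))
def crop(d,x0,y0,x1,y1,w,h):
    f=d["frame"][y0:y1,x0:x1,::-1].astype(float)/255
    return cv2.resize((f**.8*255).astype(np.uint8),(w,h),interpolation=cv2.INTER_CUBIC)
cv2.imwrite("pics/g3.png",np.hstack([crop(b,217,127,257,187,400,600),crop(o,217,127,257,187,400,600)]))
E
```

```text
[ 0.63924123 -0.11682604  0.20852519] [ 3.13071192 -0.25505014  0.00472958] tip [ 0.63951063 -0.11689412  0.11752561] [ 0.17978632  0.54877637 -0.93933327]
tip px [236.36065533 160.61382301] foot px [235.71472746 145.79269876] hole px [237.03671191 169.36400933]
```

View pics/g3.png

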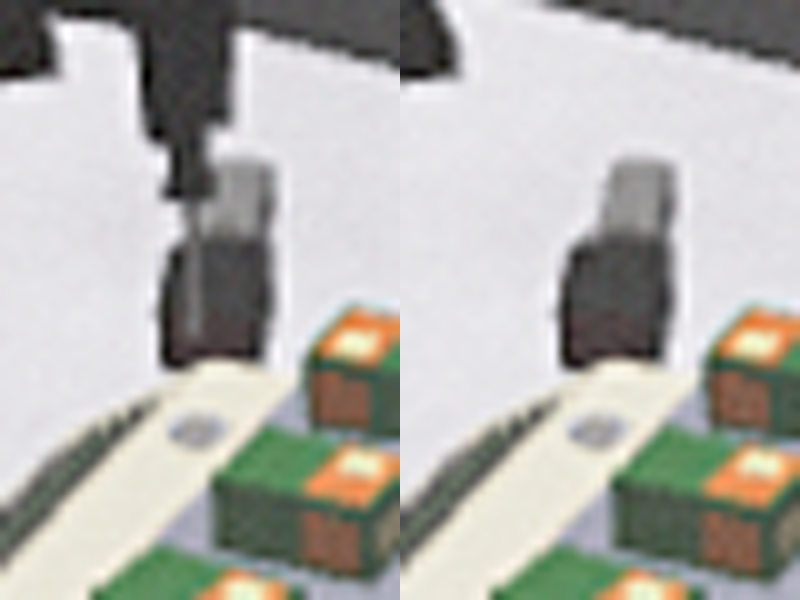

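The shank tip is at (194,338) and the collar at (197,431) in the left panel. The tip is at its expected pixel and stands over the hole to within about 1 mm, against 4.5 mm of clearance. I'll go down gently.

Request:
jog_arm:
  rows:
    - {"dx":0,"dy":0,"dz":-0.06,"ax":0,"ay":0,"az":0,"claw":0.05}
    - {"dx":0,"dy":0,"dz":-0.12,"ax":0,"ay":0,"az":0,"claw":0.05}
    - {"dx":0,"dy":0,"dz":-0.15,"ax":0,"ay":0,"az":0,"claw":0.05}
    - {"dx":0,"dy":0,"dz":-0.17,"ax":0,"ay":0,"az":0,"claw":0.05}
    - {"dx":0,"dy":0,"dz":-0.19,"ax":0,"ay":0,"az":0,"claw":0.05}
    - {"dx":0,"dy":0,"dz":-0.19,"ax":0,"ay":0,"az":0,"claw":0.05}

```text
t: 18.02
tool_pos: [0.6382, -0.1172, 0.1587]
tool_rot: [-3.131, 0.256, 0.001]
ft_force: [-0.7, 1.1, -0.0]
gripper_width: 0.164
gripper_force: 30.0
```

Request:
jog_arm:
  rows:
    - {"dx":0,"dy":0,"dz":-0.015,"ax":0,"ay":0,"az":0,"claw":0.05}
    - {"dx":0,"dy":0,"dz":-0.03,"ax":0,"ay":0,"az":0,"claw":0.05}
    - {"dx":0,"dy":0,"dz":-0.036,"ax":0,"ay":0,"az":0,"claw":0.05}
    - {"dx":0,"dy":0,"dz":-0.036,"ax":0,"ay":0,"az":0,"claw":0.05}
    - {"dx":0,"dy":0,"dz":-0.036,"ax":0,"ay":0,"az":0,"claw":0.05}

```text
t: 18.65
tool_pos: [0.6386, -0.1172, 0.1507]
tool_rot: [3.131, -0.256, 0.001]
ft_force: [0.7, 0.1, 2.5]
gripper_width: 0.163
gripper_force: 30.0
```

Request:
jog_arm:
  rows:
    - {"dx":0,"dy":0,"dz":-0.008,"ax":0,"ay":0,"az":0,"claw":0.05}
    - {"dx":0,"dy":0,"dz":-0.008,"ax":0,"ay":0,"az":0,"claw":0.05}
    - {"dx":0,"dy":0,"dz":-0.008,"ax":0,"ay":0,"az":0,"claw":0.05}

```text
t: 19.02
tool_pos: [0.6385, -0.1172, 0.1483]
tool_rot: [3.131, -0.256, 0.001]
ft_force: [0.4, -0.0, 3.9]
gripper_width: 0.164
gripper_force: 30.0
```

Request:
jog_arm:
  rows:
    - {"dx":0,"dy":0,"dz":-0.007,"ax":0,"ay":0,"az":0,"claw":0.05}
    - {"dx":0,"dy":0,"dz":-0.007,"ax":0,"ay":0,"az":0,"claw":0.05}
    - {"dx":0,"dy":0,"dz":-0.007,"ax":0,"ay":0,"az":0,"claw":0.05}

```text
t: 19.4
tool_pos: [0.6386, -0.1172, 0.1468]
tool_rot: [3.131, -0.256, 0.001]
ft_force: [-0.5, 0.3, 4.9]
gripper_width: 0.163
gripper_force: 30.0
```

Request:
jog_arm:
  rows:
    - {"dx":0,"dy":0,"dz":-0.004,"ax":0,"ay":0,"az":0,"claw":0.05}
    - {"dx":0,"dy":0,"dz":-0.004,"ax":0,"ay":0,"az":0,"claw":0.05}
    - {"dx":0,"dy":0,"dz":-0.004,"ax":0,"ay":0,"az":0,"claw":0.05}

```text
t: 19.77
tool_pos: [0.6387, -0.1173, 0.1466]
tool_rot: [3.131, -0.256, 0.002]
ft_force: [-1.5, 0.1, 7.3]
gripper_width: 0.164
gripper_force: 30.0
```

Request:
jog_arm:
  rows:
    - {"dx":0,"dy":0,"dz":-0.002,"ax":0,"ay":0,"az":0,"claw":0.05}
    - {"dx":0,"dy":0,"dz":-0.002,"ax":0,"ay":0,"az":0,"claw":0.05}
    - {"dx":0,"dy":0,"dz":-0.002,"ax":0,"ay":0,"az":0,"claw":0.05}
    - {"dx":0,"dy":0,"dz":-0.002,"ax":0,"ay":0,"az":0,"claw":0.05}

```text
t: 20.27
tool_pos: [0.6388, -0.1173, 0.1465]
tool_rot: [3.131, -0.256, 0.002]
ft_force: [-2.8, -0.2, 8.8]
gripper_width: 0.166
gripper_force: 30.0
```

The push met a hard stop: force rose from 4.9 to 8.8 N over 0.3 mm, with the tip at about 56 mm, where the key is fully down.

```bash
python3 -c "
from station import *
print(env.get_state()['ft_force']); print(close_job())"
```

```text
[-2.82033023 -0.22633952  8.77843998]
the job is handed in; nothing more can be done
None
```

The job is handed in: both spoilt cartons are in the tray, the four sound ones are still on the pan, and the gripped pin is holding the key against its stop (about 9 N, at roughly 20 s on the robot's clock).

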